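# Put the welding lens away in its box

## Task

Put the dark welding lens away: slide it flat along the bench, without lifting it, into the open mouth of the blue lens box until it is fully home against the back, and then lower the orange lid until it is fully closed, without slamming it. The glass is fragile: never push or press on it with more than 12 N, neither with the gripper nor with the lid. Leave the other things on the bench where they are.

Things in the scene. Friction and masses are not known exactly. Their poses are not given: they have to be found in the camera images.
- lens: Loose welding filter lens lying flat: a black frame 110 long (its x) x 90 wide (its y) x 12 thick with a dark green window and a blue strip on top, about 0.2 kg, fragile, too wide to grasp flat. Origin: centre of its underside; z up.
- lens_box: Blue box screwed to the bench, bottomless: the lens slides in on the bench top. Origin: bench top, pocket centre; z up. Mouth at x = -60, facing its -x; back wall's inner face at x = +58; inside 101 wide (98 at the mouth), walls 8 thick, 27 high. Guide plates 16 high flare from the mouth out to x = -99, y = +-60. A fully home lens touches the back: centre x = +3, y = 0 +-5, long side along x.
- lid (a joint): Hinge angle of the orange lid, rad: 0 closed flat on the box, about 1.57 standing upright, 1.9 fully open. A stiff hinge: the lid stays where it is left, and takes about 3 N at its free edge to move.
- lid_hinge (a point): Middle of the lid's hinge axis (the box's y) at box x = +66, z = 28. The orange lid plate is 118 wide, 6 thick, reaches 133 from the hinge (to box -x when closed; underside then 28, top 34 above the bench). At its free edge a lip 88 wide, 6 thick hangs 20 below the underside and closes the mouth just behind the home lens.
- lid_tab (a point): Centre of the outer (top when closed) face of the black tab at the lid's free edge, 143 from the hinge; tab 44 wide, 6 thick, ending 155 from the hinge. Axes turn with the lid.
- pipe_a: Bystander: steel pipe offcut, a closed-bottom tube 60 dia x 115 high, upright; origin under its centre.
- pipe_b: Bystander: steel pipe offcut, 52 dia x 85 high, upright; origin under its centre.
- angle_iron: Bystander: length of bright angle iron, 170 long (its x) x 40 wide x 40 high; origin under its centre.
- wire_brush: Bystander: wire brush lying along its x, about 200 long; origin under its middle.
- hammer: Bystander: hammer lying along its x, about 250 long; origin under its middle.
- magnet: Bystander: red square welding magnet, 75 x 75 x 16; origin under its centre.
- tip_tray: Bystander: grey plastic tray 130 x 90 x 35 high; origin under its centre.
There are look-alikes about, which are no part of the job. Of the things that look like the lens, take the one that is farthest to the robot's right at the start. Leave any green look-alike of the lens_box alone.

How it is judged:
On the way:
1. the lens is fully home in the box, lying flat, while the lid is still open (more than 0.6 rad) (x of lens in the frame of lens_box between -0.005 and 0.006 m and y of lens in the frame of lens_box between -0.007 and 0.007 m and angle between the x axis of lens and the x axis of lens_box, either way round below 0.1 rad and angle between lens's own z axis and vertical below 0.08 rad and height (world z) of lens below 0.004 m and value of joint lid above 0.6 rad), for 0.2 s.
At the end, for the whole second after the job is handed in: The lens lies flat and at rest on the bench inside the box, its centre between 8 mm short of and 3 mm past the touching position (x -5 to +6 mm in the box frame), within 7 mm of the centre line and square within 0.1 rad, and the lid is closed to less than 0.06 rad (x of lens in the frame of lens_box between -0.005 and 0.006 m and y of lens in the frame of lens_box between -0.007 and 0.007 m and angle between the x axis of lens and the x axis of lens_box, either way round below 0.1 rad and angle between lens's own z axis and vertical below 0.08 rad and height (world z) of lens below 0.004 m and value of joint lid below 0.06 rad and linear speed of lens below 0.02 m/s).
It fails at once if the gripper or arm pushes or presses on the lens with more than 12 N (contact force between any of the fingers, the arm and lens above 12 N).
It fails at once if the lens is pressed against the box or the lid with more than 12 N (contact force between lens_box and lens above 12 N).
It fails at once if the lens is lifted more than 20 mm off the bench or tipped more than 0.4 rad (height (world z) of lens above 0.02 m or angle between lens's own z axis and vertical above 0.4 rad).
It fails at once if the lid slams shut: nearing closed (under 0.15 rad) it falls faster than 2 rad/s (value of joint lid below 0.15 rad and velocity of joint lid below -2 rad/s).
It fails at once if a bystander is disturbed: moved more than 30 mm (distance of any of pipe_a, pipe_b, angle_iron, wire_brush, hammer, magnet, tip_tray from where it was at the start of the episode above 0.03 m).
It also fails if it takes over 72 s, if anything falls off the work surface, if the arm or the gripper's body presses on something with over 40 N, if the wrist force passes 120 N, or if a joint passes its speed limit or range.

## Robot

A 7-joint arm with a two-finger parallel gripper is mounted at the origin on the work surface. World frame = base frame: x ahead of the robot, y to its left, z up, the work surface at z = 0. Lengths are in m, angles in rad, forces in N, time in s.
With the tool pointing down it reaches from about 0.4 to 0.875 m from the base axis. Payload 19.3 kg.
Tool frame: the origin (TCP) lies on the centre line of the jaws, within the pads' length; the fingertips stand 14 mm ahead of it and the grasp point (between the pads) lies 5 mm behind it; z points along the fingers, y is the line along which they close (so a half turn about z gives the same grasp; the last joint's range is limited). The gripper opens to 85 mm and grips with 20 to 120 N. Pads are 22 mm wide; open, the fingers measure 114 mm over their backs; the gripper's body (76 mm by 85 mm) begins 54 mm behind the grasp point. The pads swing forward as they close: fully open they stand 13 mm farther back than shut.
Start: joints at [1.188, 0.521, -0.036, 1.599, 0.021, 1.021, -0.113], TCP at [0.192, -0.595, 0.245] pointing down, gripper open.
Joint ranges: [-2.91, 2.91], [-0.3, 2.13], [-1.5, 1.42], [0.17, 2.43], [-1.26, 4.41], [0.16, 1.93], [-2.52, 2.52]. Speed limits (rad/s): [1.89, 1.89, 2.39, 2.39, 3.01, 3.01, 3.01].

## Interface

Orientations are given as [roll, pitch, yaw] about the fixed x, y, z axes, in that order (R = Rz(yaw) Ry(pitch) Rx(roll)).
In Python, from workcell import bot, grab_frame, regions_of gives the robot as it stands. The module is installed in compiled form; this text tells all that it offers.
- The arm moves only by the tool play_rows, never from a script. Its argument "plan" is a list of rows, each a list of 3 entries, a list of its own where there are three numbers: the shift along the tool's x, y, z in units of 2.5 cm (1.0 is 2.5 cm), then the turn, a rotation vector about the tool's x, y, z in units of 0.15 rad (1.0 is 0.15 rad), then the closure, from -1 (fully open) to 1 (shut). In form: [[[tx, ty, tz], [rx, ry, rz], jaw], ...]. A call has 1 to 20 rows; each row shifts and turns the commanded pose from where the row before left it, along the tool's axes as they then stand; what a row does not reach is not made up. A row lasts 1/8 s, in which the tool goes at most 62.5 mm and 10.7 degrees, less where a joint would pass 70% of its speed; a pose out of reach is approached as far as the arm can. A call with a number of a shift or a turn outside -1 to 1 is refused whole. A call with a gripper value outside its range is refused whole. The fingers move at their own pace and stop on an object; "newtons" is the grip in N (left out, the last holds). Time passes only in rows, so rows that do not move let the fingers close. It gives the time, the measured TCP pose, the force, the opening and the grip force at its end, in the units of the state.
- bot.observe(): the state, without advancing time (a new reading comes with each control period).
- grab_frame(name): name is "scene" or "top" or "wrist"; returns a dict with "pixels" (420x560x3 uint8, red, green, blue), "depth" (420x560 float32, m along the optical axis (not along the pixel's ray), 0 where there is no reading), "camera_matrix" (3x3 intrinsics, pixels), "R" (3x3) and "t" (3): a world point X has camera coordinates R X + t. Camera axes: x right, y down, z forward; pixel columns grow to the right and rows downward; lengths in m; the calibration is good to about 2 mm. A picture is of the moment at which its call begins.
- bot.job_done(): hands the job in; it is judged then, once.
Trained networks look in the newest picture that a camera, given by its name, has taken for a name from the list of things; names that differ only in an ending like _2 or _b are one class to them, and where a whole thing is asked for, a point or a joint stands for the part that bears it (a point fixed in the world has none). Each returns a list of dicts, best first, with "p" (0 to 1); they miss things now and then, are a little off and sometimes report something else, mostly with a low value. They report only what shows in the picture. A call takes as long as a camera call. They do not tell look-alikes from the thing itself.
- regions_of(thing, camera): "mask" (420x560 bool, what is visible of it) and "box" ([left, top, right, bottom] in pixels, round what is visible of it).
The state is a dict: "clock": time; "qpos": joint angles; "qd": joint speeds; "joint_efforts": joint torques, N m; "position": TCP position; "tool_rot": TCP orientation; "force": force on the tool from outside, world axes, zero at the start; "moment": the same for the moment, N m; "grip_width": finger opening in m; "finger_force": force on a finger pad.
Only numpy, scipy, OpenCV 4.12 (cv2) and the standard library are available. Lean on these libraries where they do the work, as an engineer would, in place of code of your own. Each camera call takes 0.05 s, during which the arm holds its last target. There are 200 camera calls.

## Working session

There is one attempt and no reset: what is moved stays moved. The work goes in short steps, Python scripts to look and compute and a tool call to move; the robot and the scene stay as the last step left them, time stands still between calls to the robot, and variables do not carry over. Pictures are saved under pics/ and viewed, at most 10 in all, crops included, and the job is handed in when it is done.

Besides the shell and the picture viewer there is one more tool, called after "Call:" as name(argument=value, ...) on one line, values as JSON. play_rows: Moves the arm, as the interface text tells. Its arguments: {"type":"object","properties":{"plan":{"type":"array"},"newtons":{"type":"number"}},"required":["plan"]}

```bash
mkdir -p pics
cat > h.py <<'E'
import numpy as np, cv2
from workcell import bot, grab_frame, regions_of
def world(f,mask=None):
    d=f["depth"]; K=f["camera_matrix"]
    v,u=np.indices(d.shape)
    P=np.stack([(u-K[0,2])/K[0,0]*d,(v-K[1,2])/K[1,1]*d,d],-1)
    W=(P-np.array(f["t"]))@np.array(f["R"])
    W[d<=0]=np.nan
    return W
def save(f,n): cv2.imwrite("pics/"+n,cv2.cvtColor(f["pixels"],cv2.COLOR_RGB2BGR))
E
python3 - <<'E'
from h import *
fs=[]
for c in ("top","scene"):
    f=grab_frame(c); save(f,c+"1.png"); W=world(f)
    print(c,"cam pos",(-np.array(f["R"]).T@np.array(f["t"])).round(3))
    for n in ("lens","lens_box","lid","lid_tab","pipe_a","angle_iron","wire_brush","hammer","magnet","tip_tray"):
        for r in regions_of(n,c):
            if r["p"]<.3: continue
            w=W[r["mask"]]; w=w[~np.isnan(w[:,0])]
            if len(w): print(n,round(r["p"],2),r["box"],len(w),np.median(w,0).round(3),"zmin/max",np.percentile(w[:,2],[2,98]).round(3))
s=bot.observe(); print(s)
E
```

```text
top cam pos [ 0.337 -0.016  1.301]
lens 0.87 [236.2, 116.7, 281.4, 161.0] 1147 [0.786 0.008 0.011] zmin/max [0.005 0.016]
lens 0.66 [269.2, 203.5, 311.1, 233.5] 1251 [ 0.552 -0.083  0.011] zmin/max [0.006 0.017]
lens 0.46 [329.2, 265.1, 392.0, 290.7] 930 [ 0.385 -0.281  0.004] zmin/max [-0.002  0.041]
lens_box 0.98 [132.9, 104.2, 202.6, 162.8] 2373 [0.8   0.279 0.032] zmin/max [-0.     0.038]
lens_box 0.78 [190.5, 171.3, 260.4, 238.4] 2528 [0.585 0.118 0.002] zmin/max [-0.005  0.163]
lid 0.84 [132.5, 104.2, 194.0, 154.0] 1947 [0.805 0.277 0.033] zmin/max [0.026 0.038]
lid 0.83 [190.2, 170.5, 208.7, 223.8] 477 [0.589 0.149 0.158] zmin/max [0.031 0.181]
lid 0.35 [110.9, 212.4, 145.1, 313.5] 1202 [0.405 0.363 0.023] zmin/max [-0.001  0.029]
lid_tab 0.61 [135.0, 103.5, 196.4, 154.2] 1997 [0.804 0.277 0.033] zmin/max [0.025 0.038]
lid_tab 0.6 [189.8, 167.8, 209.0, 217.6] 499 [0.594 0.151 0.158] zmin/max [-0.001  0.181]
pipe_a 0.87 [408.6, 189.6, 443.9, 218.0] 690 [ 0.587 -0.446  0.069] zmin/max [0.002 0.116]
pipe_a 0.66 [372.2, 156.1, 396.8, 180.8] 483 [ 0.693 -0.343  0.048] zmin/max [-0.
[... 2162 characters left out ...]
s': array([ 1.18781832,  0.52139289, -0.0362634 ,  1.59948676,  0.02118726,
        1.02109051, -0.11281517]), 'qd': array([-1.31234367e-04, -9.73181956e-04,  1.55434223e-03,  5.33039612e-04,
       -1.86962644e-04, -3.36685455e-04, -9.56488593e-05]), 'joint_efforts': array([ 1.43768935e-03, -9.26854062e+01,  1.97915487e+00, -3.70243800e+01,
        1.81234488e-02,  1.99726695e-03,  4.15849320e-05]), 'position': array([ 0.192276  , -0.59469204,  0.24530037]), 'tool_rot': array([3.14158557e+00, 5.45431435e-06, 3.12681289e-01]), 'force': array([-0.34861886, -0.04560258,  0.83758921]), 'moment': array([0.06097836, 0.00590372, 0.01001588]), 'finger_force': 0.0, 'grip_width': 0.08574746201178753}
```

Run:
```python
import cv2
a=cv2.imread("pics/top1.png"); a=a[90:330,60:460]
cv2.imwrite("pics/topc.png",cv2.resize(a,(800,480),interpolation=cv2.INTER_CUBIC))
```

```text
(no output)
```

View pics/topc.png

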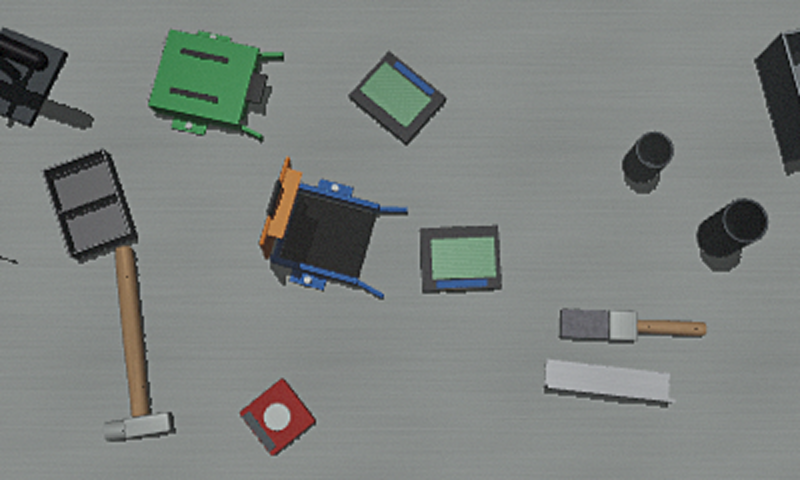

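View pics/scene1.png

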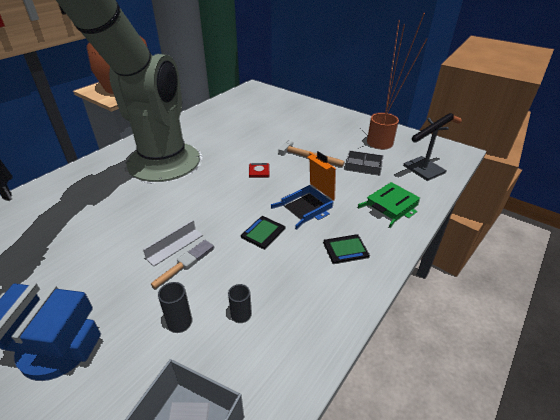

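The top crop (2x, offset 60,90) shows the blue box at about (325,235), its mouth facing right, toward world -y. The right-hand lens is at (460,258), just in front of the mouth. The other lens is at (397,97) and the green box at (205,80). The orange lid stands roughly upright.

```bash
cat >> h.py <<'E'
from scipy.optimize import least_squares
def loc(P,p): # world xy -> frame of pose p
    c,s=np.cos(p[2]),np.sin(p[2]); d=P[:,:2]-p[:2]
    return np.c_[d@[c,s],d@[-s,c]]
def rectd(q,x0,x1,y0,y1):
    dx=np.maximum(np.maximum(x0-q[:,0],q[:,0]-x1),0); dy=np.maximum(np.maximum(y0-q[:,1],q[:,1]-y1),0)
    return np.hypot(dx,dy)
def hsv(f): return cv2.cvtColor(f["pixels"],cv2.COLOR_RGB2HSV).astype(int)
def near(W,c,r): return np.hypot(W[...,0]-c[0],W[...,1]-c[1])<r
def fitbox(f,W,p0):
    H=hsv(f); m=(abs(H[...,0]-110)<15)&(H[...,1]>120)&(W[...,2]>.019)&(W[...,2]<.036)&near(W,p0[:2],.1)
    P=W[m]
    def res(p):
        q=loc(P,p); return np.minimum.reduce([rectd(q,-.06,.066,.0500,.0580),rectd(q,-.06,.066,-.0580,-.0500),rectd(q,.058,.066,-.058,.058)])
    def full(p):
        q=loc(P,p); L=[q[:,0].min(),q[:,0].max()]
        return np.r_[res(p),(np.percentile(q[:,0],1)+.059)*5,(np.percentile(abs(q[:,1]),98)-.0575)*0]
    r=least_squares(full,p0,loss="soft_l1",f_scale=.002,x_scale=[.01,.01,.1],diff_step=1e-3)
    q=loc(P,r.x); print("box",r.x.round(4),len(P),"rms",np.sqrt((res(r.x)**2).mean()).round(4),"x",np.percentile(q[:,0],[1,99]).round(4),"y+",np.percentile(q[q[:,1]>.03,1],[3,50,97]).round(4),"y-",np.percentile(q[q[:,1]<-.03,1],[3,50,97]).round(4))
    return r.x
def fitlens(f,W,c):
    m=near(W,c,.1)&(W[...,2]>.0065)&(W[...,2]<.019)
    H=hsv(f); m&=(H[...,2]<90)|((abs(H[...,0]-65)<40)&(H[...,1]>60))|((abs(H[...,0]-110)<15)&(H[...,1]>120))
    m=cv2.morphologyEx(m.astype(np.uint8),cv2.MORPH_OPEN,np.ones((3,3)))
    n,l,st,ce=cv2.connectedComponentsWithStats(m)
    k=[i for i in range(1,n) if st[i,4]>150]; k=min(k,key=lambda i:np.linalg.norm(np.median(W[l==i],0)[:2]-c))
    P=W[l==k]; (cx,cy),(w,h),a=cv2.minAreaRect((P[:,:2]*1000).astype(np.float32))
    if w<h: a+=90
    print("lens",round(cx/1000,4),round(cy/1000,4),"size",round(w),round(h),"long-axis deg",round(a,1),"z",np.median(P[:,2]).round(4),len(P))
    return cx/1000,cy/1000,np.radians(a)
E
python3 - <<'E'
from h import *
for c in("top","scene"):
    f=grab_frame(c); W=world(f); print(c)
    p=fitbox(f,W,[.58,.09,1.4])
    fitlens(f,W,(.552,-.083))
    H=hsv(f); m=(abs(H[...,0]-13)<8)&(H[...,1]>150)&near(W,(.59,.15),.09)&(W[...,2]>.02)
    P=W[m]; q=loc(P,p); print("lid pts",len(P),"box-x vs z:",[(round(z,3),np.median(q[abs(P[:,2]-z)<.01,0]).round(4)) for z in np.arange(.04,.19,.02) if (abs(P[:,2]-z)<.01).sum()>5],"y",np.percentile(q[:,1],[2,98]).round(3))
E
```

```text
top
box [0.5811 0.0873 1.2897] 188 rms 0.0014 x [-0.0596  0.0723] y+ [0.0503 0.0544 0.0583] y- [-0.0582 -0.0542 -0.0507]
lens 0.5529 -0.0819 size 89 109 long-axis deg 93.1 z 0.0112 355
lid pts 292 box-x vs z: [(np.float64(0.16), np.float64(0.0604))] y [-0.049  0.055]
scene
box [0.5899 0.1026 1.3105] 244 rms 0.0004 x [-0.0583  0.0633] y+ [0.0383 0.053  0.0577] y- [-0.0585 -0.055  -0.0374]
lens 0.5577 -0.0827 size 91 113 long-axis deg 93.7 z 0.0116 763
lid pts 794 box-x vs z: [(np.float64(0.04), np.float64(0.0653)), (np.float64(0.06), np.float64(0.0629)), (np.float64(0.08), np.float64(0.0609)), (np.float64(0.1), np.float64(0.0598)), (np.float64(0.12), np.float64(0.0575)), (np.float64(0.14), np.float64(0.055)), (np.float64(0.16), np.float64(0.0443))] y [-0.055  0.056]
```

Call:
play_rows(plan=[[[0, 0, 0], [0, 0, 1], -0.2], [[0, 0, 0], [0, 0, 1], -0.2], [[0, 0, 0], [0, 0, 1], -0.2], [[0, 0, 0], [0, 0, 0.95], -0.2], [[0.5, -1, 0], [0, 0, 0], -0.2], [[0.5, -1, 0], [0, 0, 0], -0.2], [[0.5, -1, 0], [0, 0, 0], -0.2], [[0.5, -1, 0], [0, 0, 0], -0.2], [[0.5, -1, 0], [0, 0, 0], -0.2], [[0.5, -1, 0], [0, 0, 0], -0.2], [[0.5, -1, 0], [0, 0, 0], -0.2], [[0.5, -1, 0], [0, 0, 0], -0.2], [[0.5, -1, 0], [0, 0, 0], -0.2], [[0.5, -1, 0], [0, 0, 0], -0.2], [[0.5, -1, 0], [0, 0, 0], -0.2], [[0.5, -1, 0], [0, 0, 0], -0.2], [[0.5, -1, 0], [0, 0, 0], -0.2], [[0.5, -1, 0], [0, 0, 0], -0.2], [[0.5, -1, 0], [0, 0, 0], -0.2], [[0.5, -1, 0], [0, 0, 0], -0.2]], newtons=40)

```text
clock: 3.7
position: [0.4956, -0.2647, 0.2454]
tool_rot: [3.142, -0.0, -0.28]
force: [0.2, -0.7, -0.1]
grip_width: 0.0509
finger_force: 0.0
```

Call:
play_rows(plan=[[[0.5, -1, 0], [0, 0, 0], -0.2], [[0.5, -1, 0], [0, 0, 0], -0.2], [[0.5, -1, 0], [0, 0, 0], -0.2], [[0.5, -1, 0], [0, 0, 0], -0.2], [[0.5, -1, 0], [0, 0, 0], -0.2], [[0.5, -1, 0], [0, 0, 0], -0.2], [[0.0, 0, 0], [0, 0, 0], -0.2], [[0.0, 0, 0], [0, 0, 0], -0.2]])

```text
clock: 4.7
position: [0.6081, -0.1425, 0.2452]
tool_rot: [3.141, 0.0, -0.28]
force: [0.1, -0.2, 0.3]
grip_width: 0.0512
finger_force: 0.0
```

Run:
```python
from h import *
print(bot.observe()["position"],bot.observe()["qpos"].round(2))
f=grab_frame("wrist"); save(f,"w1.png"); W=world(f)
try: fitlens(f,W,(.553,-.082))
except Exception as e: print(e)
try: fitbox(f,W,[.581,.088,1.29])
except Exception as e: print(e)
```

```text
[ 0.60805659 -0.14254734  0.2451795 ] [ 0.15  0.52 -0.02  1.6   0.01  1.02 -1.72]
lens 0.5558 -0.0826 size 90 110 long-axis deg 92.8 z 0.0137 6836
box [0.5882 0.1028 1.2904] 1351 rms 0.0009 x [-0.0582  0.0645] y+ [0.0505 0.0538 0.0578] y- [-0.0581 -0.0544 -0.0503]
```

View pics/w1.png

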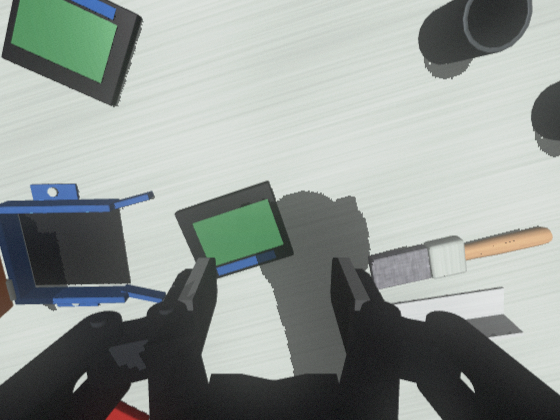

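Call:
play_rows(plan=[[[0.45, -0.9, 0], [0, 0, 0], -0.2], [[0.45, -0.9, 0], [0, 0, 0], -0.2], [[0, 0, 0.9], [0, 0, 0], -0.2], [[0, 0, 0.9], [0, 0, 0], -0.2], [[0, 0, 0.9], [0, 0, 0], -0.2], [[0, 0, 0.9], [0, 0, 0], -0.2], [[0, 0, 0.9], [0, 0, 0], -0.2], [[0, 0, 0.9], [0, 0, 0], -0.2], [[0, 0, 0.9], [0, 0, 0], -0.2], [[0, 0, 0.9], [0, 0, 0], -0.2], [[0, 0, 0.9], [0, 0, 0], -0.2], [[0, 0, 0.4], [0, 0, 0], -0.2], [[0, 0, 0.1], [0, 0, 0], -0.2], [[0, 0, 0.1], [0, 0, 0], -0.2], [[0, 0, 0.0], [0, 0, 0], -0.2], [[0, 0, 0.0], [0, 0, 0], -0.2]])

```text
clock: 6.75
position: [0.6428, -0.105, 0.0283]
tool_rot: [-3.141, -0.001, -0.28]
force: [-0.2, -0.5, 0.8]
grip_width: 0.0509
finger_force: 0.0
```

Call:
play_rows(plan=[[[0, 0, 0.2], [0, 0, 0], -0.2], [[0, 0, 0.15], [0, 0, 0], -0.2], [[0, 0, 0.1], [0, 0, 0], -0.2], [[0, 0, 0], [0, 0, 0], -0.2], [[0, 0, 0], [0, 0, 0], -0.2]])

```text
clock: 7.38
position: [0.6426, -0.105, 0.0166]
tool_rot: [-3.142, -0.0, -0.28]
force: [0.2, 0.6, -0.3]
grip_width: 0.0513
finger_force: 0.0
```

Run:
```python
from h import *
f=grab_frame("scene"); a=f["pixels"][150:310,170:370]; cv2.imwrite("pics/s2.png",cv2.resize(cv2.cvtColor(a,cv2.COLOR_RGB2BGR),(800,640)[:1]+(600,),interpolation=cv2.INTER_CUBIC))
```

```text
(no output)
```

View pics/s2.png

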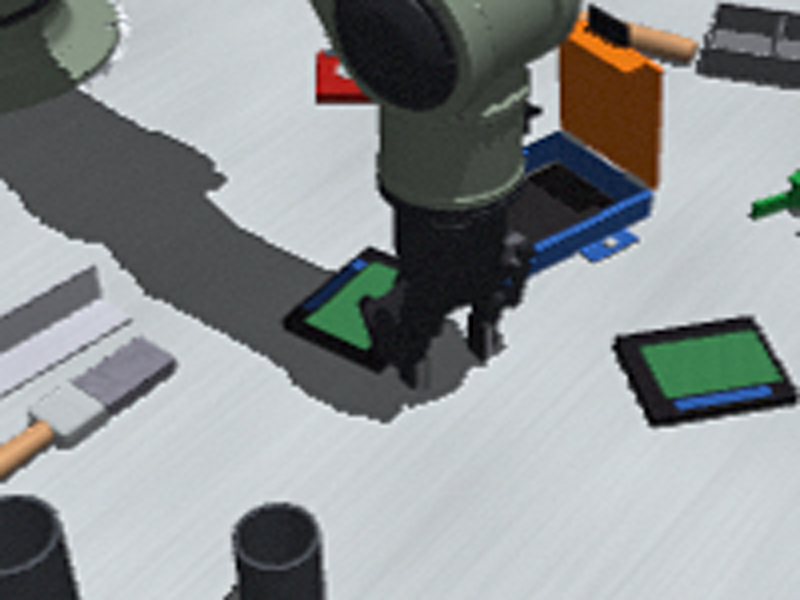

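The scene crop shows both fingertips, at (415,380) and (480,355), just above the bench on the far side of the lens, clear of it. Next is a slow side push to square and centre the lens.

Call:
play_rows(plan=[[[-0.15, 0, 0], [0, 0, 0], -0.2], [[-0.15, 0, 0], [0, 0, 0], -0.2], [[-0.15, 0, 0], [0, 0, 0], -0.2], [[-0.15, 0, 0], [0, 0, 0], -0.2], [[-0.15, 0, 0], [0, 0, 0], -0.2], [[-0.15, 0, 0], [0, 0, 0], -0.2], [[-0.15, 0, 0], [0, 0, 0], -0.2], [[-0.15, 0, 0], [0, 0, 0], -0.2]])

```text
clock: 8.43
position: [0.6135, -0.0966, 0.0166]
tool_rot: [3.142, -0.0, -0.28]
force: [1.2, 0.7, -0.4]
grip_width: 0.0514
finger_force: 0.3
```

Call:
play_rows(plan=[[[-0.12, 0, 0], [0, 0, 0], -0.2], [[-0.12, 0, 0], [0, 0, 0], -0.2], [[-0.12, 0, 0], [0, 0, 0], -0.2], [[-0.12, 0, 0], [0, 0, 0], -0.2], [[0, 0, 0], [0, 0, 0], -0.2]])

```text
clock: 9.05
position: [0.6019, -0.0933, 0.0166]
tool_rot: [-3.142, 0.0, -0.28]
force: [0.4, 0.1, -0.2]
grip_width: 0.0511
finger_force: 0.0
```

```bash
cat >> h.py <<'E'
BOX=np.array([.588,.1025,1.295])
def report(c="wrist",box=BOX):
    f=grab_frame(c); W=world(f); l=fitlens(f,W,guess())
    q=loc(np.array([l[:2]]),box)[0]; s=bot.observe(); t=loc(np.array([s["position"]]),box)[0]
    print(c,"lens in box",q.round(4),"yaw deg",round((np.degrees(l[2]-box[2])+90)%180-90,1),"tcp in box",t.round(4),s["position"][2].round(4),"F",s["force"].round(1))
    return f,W
def guess(): return np.loadtxt("g.txt")
E
echo ".556 -.083">g.txt
python3 -c "
from h import *
report('wrist'); report('top')
f=grab_frame('wrist'); fitbox(f,world(f),BOX)"
```

```text
lens 0.5824 -0.0873 size 66 62 long-axis deg 75.2 z 0.0135 8972
wrist lens in box [-0.1842 -0.0463] yaw deg 1.0 tcp in box [-0.1846 -0.0668] 0.0165 F [ 1.  -0.4  0.3]Traceback (most recent call last):
  File "<string>", line 3, in <module>
    report('wrist'); report('top')
                     ~~~~~~^^^^^^^
  File "h.py", line 43, in report
    f=grab_frame(c); W=world(f); l=fitlens(f,W,guess())
                                   ~~~~~~~^^^^^^^^^^^^^
  File "h.py", line 36, in fitlens
    k=[i for i in range(1,n) if st[i,4]>150]; k=min(k,key=lambda i:np.linalg.norm(np.median(W[l==i],0)[:2]-c))
                                                ~~~^^^^^^^^^^^^^^^^^^^^^^^^^^^^^^^^^^^^^^^^^^^^^^^^^^^^^^^^^^^
ValueError: min() iterable argument is empty
```

Call:
play_rows(plan=[[[-0.12, 0, 0], [0, 0, 0], -0.2], [[-0.12, 0, 0], [0, 0, 0], -0.2], [[-0.12, 0, 0], [0, 0, 0], -0.2], [[-0.06, 0, 0], [0, 0, 0], -0.2], [[0, 0, 0], [0, 0, 0], -0.2], [[0.4, 0, 0], [0, 0, 0], -0.2], [[0.6, 0, -0.3], [0, 0, 0], -0.2], [[0.8, 0, -0.8], [0, 0, 0], -0.2], [[0.8, 0, -0.8], [0, 0, 0], -0.2], [[0.5, 0, -0.9], [0, 0, 0], -0.2], [[0, 0, -0.9], [0, 0, 0], -0.2], [[0, 0, -0.9], [0, 0, 0], -0.2], [[0, 0, -0.5], [0, 0, 0], -0.2], [[0, 0, 0], [0, 0, 0], -0.2], [[0, 0, 0], [0, 0, 0], -0.2]])

```text
clock: 11.02
position: [0.6662, -0.1118, 0.1431]
tool_rot: [3.141, 0.001, -0.28]
force: [0.8, 0.5, -0.0]
grip_width: 0.0514
finger_force: 0.0
```

```bash
python3 -c "
from h import *
f,W=report('wrist'); fitbox(f,W,BOX); save(f,'w2.png')"
```

```text
lens 0.5408 -0.0669 size 110 78 long-axis deg 82.1 z 0.0136 8414
wrist lens in box [-0.1759 -0.0007] yaw deg 7.9 tcp in box [-0.1849 -0.1336] 0.1431 F [ 0.1 -0.2 -0.5]
box [0.5883 0.1022 1.2952] 1343 rms 0.0002 x [-0.0586  0.0589] y+ [0.0314 0.0517 0.0573] y- [-0.0579 -0.0547 -0.0504]
```

View pics/w2.png

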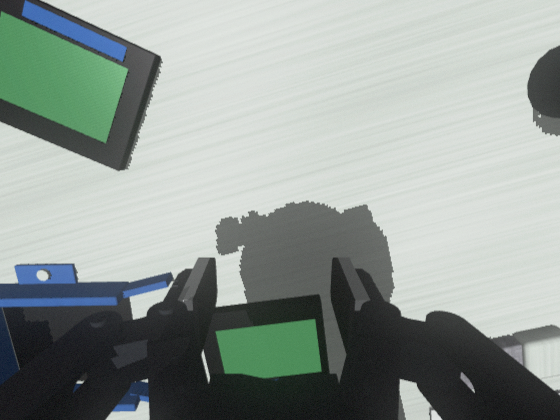

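The wrist image shows the lens around (270,340), partly hidden by the hand. Its front edge still tilts about 8° to the box wall. I'll go behind it with the tool turned to the box axis and re-measure.

Call:
play_rows(plan=[[[-0.4, 0.6, -0.4], [0, 0, -0.5], -0.2], [[-0.75, 0.7, -0.4], [0, 0, 0.5], -0.2], [[-0.85, 0.7, -0.4], [0, 0, 0], -0.2], [[-0.85, 0.7, -0.4], [0, 0, 0], -0.2], [[-0.85, 0.7, -0.3], [0, 0, 0], -0.2], [[-0.85, 0.6, 0], [0, 0, 0], -0.2], [[-0.8, 0.6, 0], [0, 0, 0], -0.2], [[0, 0, 0], [0, 0, -1], -0.2], [[0, 0, 0], [0, 0, -1], -0.2], [[0, 0, 0], [0, 0, -1], -0.2], [[0, 0, 0], [0, 0, -1], -0.2], [[0, 0, 0], [0, 0, -1], -0.2], [[0, 0, 0], [0, 0, -1], -0.2], [[0, 0, 0], [0, 0, -1], -0.2], [[0, 0, 0], [0, 0, -1], -0.2], [[0, 0, 0], [0, 0, -1], -0.2], [[0, 0, 0], [0, 0, -1], -0.2], [[0, 0, 0], [0, 0, -0.5], -0.2], [[0, 0, 0], [0, 0, 0], -0.2], [[0, 0, 0], [0, 0, 0], -0.2]])

```text
clock: 13.58
position: [0.5071, -0.1871, 0.1913]
tool_rot: [-3.141, -0.0, 1.293]
force: [0.9, -0.1, -0.5]
grip_width: 0.0516
finger_force: 0.0
```

```bash
echo ".54 -.067">g.txt; python3 -c "
from h import *
f,W=report('wrist'); fitbox(f,W,BOX); save(f,'w3.png'); print(bot.observe()['tool_rot'])"
```

```text
lens 0.5174 -0.0725 size 78 70 long-axis deg 74.4 z 0.0139 5469
wrist lens in box [-0.1876  0.0203] yaw deg 0.2 tcp in box [-0.3007 -0.001 ] 0.1914 F [ 0.3 -0.6  0.2]Traceback (most recent call last):
  File "<string>", line 3, in <module>
    f,W=report('wrist'); fitbox(f,W,BOX); save(f,'w3.png'); print(bot.observe()['tool_rot'])
                         ~~~~~~^^^^^^^^^
  File "h.py", line 28, in fitbox
    r=least_squares(full,p0,loss="soft_l1",f_scale=.002,x_scale=[.01,.01,.1],diff_step=1e-3)
    return func(*args, **kwargs)
    vector_fun = VectorFunction(
        fun_wrapped,
    ...<6 lines>...
        workers=workers
    )
    self._update_fun()
    ~~~~~~~~~~~~~~~~^^
    self.f = self.fun_wrapped(xp_copy(self.x))
             ~~~~~~~~~~~~~~~~^^^^^^^^^^^^^^^^^
    return np.atleast_1d(self.fun(x))
                         ~~~~~~~~^^^
    return self.f(x, *self.args, **self.kwargs)
           ~~~~~~^^^^^^^^^^^^^^^^^^^^^^^^^^^^^^
  File "h.py", line 26, in full
    q=loc(P,p); L=[q[:,0].min(),q[:,0].max()]
                   ~~~~~~~~~~^^
    return umr_minimum(a, axis, None, out, keepdims, initial, where)
ValueError: zero-size array to reduction operation minimum which has no identity
```

```bash
python3 -c "
from h import *
f=grab_frame('wrist'); W=world(f); print((-np.array(f['R']).T@np.array(f['t'])).round(3)); save(f,'w3.png')
for c in ('scene','top'):
    try: report(c)
    except Exception as e: print(c,e)
"
```

```text
[ 0.527 -0.116  0.321]
lens 0.5351 -0.0674 size 109 93 long-axis deg 82.1 z 0.0114 722
scene lens in box [-0.1779  0.0047] yaw deg 7.9 tcp in box [-0.3006 -0.0011] 0.1915 F [ 0.2  0.7 -1.1]
top min() iterable argument is empty
```

View pics/w3.png

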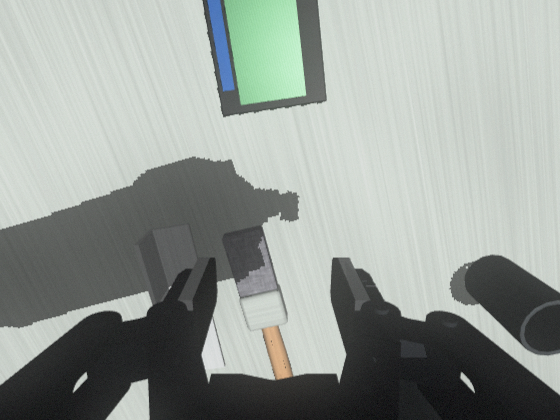

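The lens's rear edge runs from (222,115) to (326,100). The brush head ends near (245,228), so I'll check clearance before descending.

```bash
python3 -c "
from h import *
f=grab_frame('wrist'); W=world(f)
for u,v in ((225,111),(322,98),(290,95),(210,20)):
    print((u,v),W[v,u].round(4),loc(W[v,u][None],BOX).round(4))
f=grab_frame('top'); W=world(f)
for n in ('wire_brush','angle_iron'):
    for r in regions_of(n,'wrist')[:2]+regions_of(n,'scene')[:2]:
        pass
f=grab_frame('scene'); W=world(f)
for n in ('wire_brush','angle_iron','lens'):
    for r in regions_of(n,'scene')[:1]:
        w=W[r['mask']]; w=w[w[:,2]>.006]; q=loc(w,BOX); print(n,r['p'],np.median(w,0),'box x max',np.percentile(q[:,0],[50,97,99.5]).round(3),'world y',np.percentile(w[:,1],[3,97]).round(3))
"
```

```text
(225, 111) [ 0.485  -0.1106  0.0129] [[-0.2331  0.0411]]
(322, 98) [ 0.5674 -0.1229  0.0145] [[-0.2225 -0.0416]]
(290, 95) [ 0.5421 -0.1132  0.0132] [[-0.22   -0.0145]]
(210, 20) [ 0.4955 -0.0413  0.0156] [[-0.1635  0.0498]]
wire_brush 0.86 [ 0.46815621 -0.30714365  0.01721488] box x max [-0.426 -0.352 -0.346] world y [-0.413 -0.231]
angle_iron 0.89 [ 0.37184436 -0.28749025  0.02329758] box x max [-0.434 -0.351 -0.345] world y [-0.36  -0.204]
lens 0.56 [0.79327694 0.00368639 0.01136606] box x max [-0.039  0.015  0.025] world y [-0.05   0.059]
```

Call:
play_rows(plan=[[[0.75, -0.12, 0], [0, 0, 0], -0.2], [[0.75, -0.12, 0], [0, 0, 0], -0.2], [[0, 0, 0.9], [0, 0, 0], -0.2], [[0, 0, 0.9], [0, 0, 0], -0.2], [[0, 0, 0.9], [0, 0, 0], -0.2], [[0, 0, 0.9], [0, 0, 0], -0.2], [[0, 0, 0.9], [0, 0, 0], -0.2], [[0, 0, 0.9], [0, 0, 0], -0.2], [[0, 0, 0.9], [0, 0, 0], -0.2], [[0, 0, 0.5], [0, 0, 0], -0.2], [[0, 0, 0.2], [0, 0, 0], -0.2], [[0, 0, 0], [0, 0, 0], -0.2], [[0.15, 0, 0], [0, 0, 0], -0.2], [[0.15, 0, 0], [0, 0, 0], -0.2], [[0.12, 0, 0], [0, 0, 0], -0.2], [[0.12, 0, 0], [0, 0, 0], -0.2], [[0.12, 0, 0], [0, 0, 0], -0.2], [[0.12, 0, 0], [0, 0, 0], -0.2], [[0.12, 0, 0], [0, 0, 0], -0.2], [[0.12, 0, 0], [0, 0, 0], -0.2]])

```text
clock: 16.77
position: [0.5186, -0.1247, 0.0165]
tool_rot: [-3.142, 0.0, 1.295]
force: [-0.8, -1.0, 0.8]
grip_width: 0.0513
finger_force: 0.5
```

```bash
python3 -c "
from h import *
for c in ('scene','wrist'):
    try: f,W=report(c)
    except Exception as e: print(c,e)
save(f,'w4.png')
"
```

```text
lens 0.5419 -0.0608 size 113 89 long-axis deg 80.5 z 0.0116 488
scene lens in box [-1.697e-01 -1.000e-04] yaw deg 6.3 tcp in box [-0.2371  0.0049] 0.0165 F [-0.2  0.2 -0.3]
lens 0.5354 -0.0754 size 120 90 long-axis deg 78.8 z 0.0138 38799
wrist lens in box [-0.1855  0.0022] yaw deg 4.6 tcp in box [-0.2372  0.0049] 0.0166 F [0.8 0.3 0.6]
```

Call:
play_rows(plan=[[[0.12, 0, 0], [0, 0, 0], -0.2], [[0.12, 0, 0], [0, 0, 0], -0.2], [[0.12, 0, 0], [0, 0, 0], -0.2], [[0.12, 0, 0], [0, 0, 0], -0.2], [[0, 0, 0], [0, 0, 0], -0.2]])

```text
clock: 17.5
position: [0.522, -0.1129, 0.0166]
tool_rot: [3.141, -0.0, 1.296]
force: [-0.2, 0.5, 0.8]
grip_width: 0.0513
finger_force: 0.0
```

```bash
python3 -c "
from h import *
for c in ('scene','wrist'):
    try: f,W=report(c)
    except Exception as e: print(c,e)
save(f,'w5.png')
"
```

```text
lens 0.5478 -0.0531 size 110 91 long-axis deg 76.1 z 0.0116 496
scene lens in box [-0.1607 -0.0037] yaw deg 1.9 tcp in box [-0.2255  0.0048] 0.0166 F [ 0.3 -0.1 -0.5]
lens 0.5403 -0.0672 size 119 90 long-axis deg 75.1 z 0.0138 38595
wrist lens in box [-0.1763 -0.0004] yaw deg 0.9 tcp in box [-0.2256  0.0049] 0.0166 F [ 0.5 -0.5 -0.5]
```

View pics/w5.png

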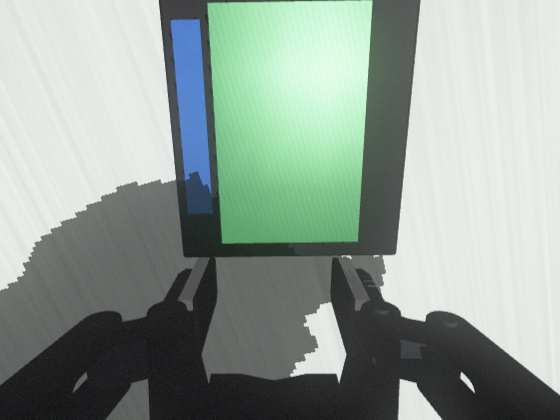

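The image shows the lens square, with its rear edge at row 255 and both fingers touching it at columns 200 and 350. I'll re-centre the tool by 4 mm and push slowly into the mouth.

Call:
play_rows(plan=[[[-0.1, 0, 0], [0, 0, 0], -0.2], [[0, 0.16, 0], [0, 0, 0], -0.2], [[0.1, 0, 0], [0, 0, 0], -0.2], [[0.15, 0, 0], [0, 0, 0], -0.2], [[0.15, 0, 0], [0, 0, 0], -0.2], [[0.15, 0, 0], [0, 0, 0], -0.2], [[0.15, 0, 0], [0, 0, 0], -0.2], [[0.15, 0, 0], [0, 0, 0], -0.2], [[0.15, 0, 0], [0, 0, 0], -0.2], [[0.15, 0, 0], [0, 0, 0], -0.2], [[0.15, 0, 0], [0, 0, 0], -0.2], [[0.15, 0, 0], [0, 0, 0], -0.2], [[0, 0, 0], [0, 0, 0], -0.2]])

```text
clock: 19.23
position: [0.535, -0.0815, 0.0166]
tool_rot: [3.142, -0.0, 1.296]
force: [0.2, -0.0, -0.4]
grip_width: 0.0514
finger_force: 0.0
```

```bash
echo ".557 -.022">g.txt; python3 -c "
from h import *
for c in ('scene','wrist'):
    try: f,W=report(c)
    except Exception as e: print(c,e)
save(f,'w6.png')
"
```

```text
lens 0.5621 -0.0124 size 107 108 long-axis deg 150.9 z 0.0114 453
scene lens in box [-0.1177 -0.0063] yaw deg 76.7 tcp in box [-0.1918  0.0009] 0.0166 F [ 0.8  0.9 -0.1]
lens 0.5495 -0.0358 size 119 90 long-axis deg 74.4 z 0.0138 39927
wrist lens in box [-0.1435 -0.0006] yaw deg 0.2 tcp in box [-0.1919  0.0009] 0.0166 F [ 0.3  0.4 -0.1]
```

View pics/w6.png

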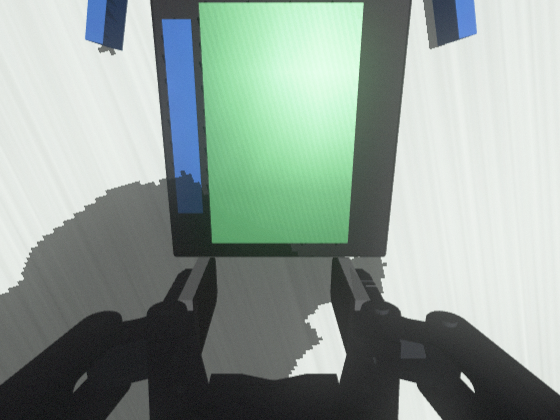

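The lens is square and centred between the guides: lens mid-column is about 281 and the guides' mid-column about 278. I'll keep pushing in short checked stages.

Call:
play_rows(plan=[[[0.12, 0, 0], [0, 0, 0], -0.2], [[0.12, 0, 0], [0, 0, 0], -0.2], [[0.12, 0, 0], [0, 0, 0], -0.2], [[0.12, 0, 0], [0, 0, 0], -0.2], [[0.12, 0, 0], [0, 0, 0], -0.2], [[0.12, 0, 0], [0, 0, 0], -0.2]])

```text
clock: 20.08
position: [0.5398, -0.0644, 0.0166]
tool_rot: [-3.142, 0.0, 1.295]
force: [-0.3, -0.9, 0.2]
grip_width: 0.0513
finger_force: 0.4
```

Call:
play_rows(plan=[[[0.12, 0, 0], [0, 0, 0], -0.2], [[0.12, 0, 0], [0, 0, 0], -0.2], [[0.12, 0, 0], [0, 0, 0], -0.2], [[0.12, 0, 0], [0, 0, 0], -0.2], [[0.12, 0, 0], [0, 0, 0], -0.2], [[0.12, 0, 0], [0, 0, 0], -0.2]])

```text
clock: 20.82
position: [0.5447, -0.0471, 0.0165]
tool_rot: [-3.142, 0.0, 1.295]
force: [-0.6, -0.8, 0.6]
grip_width: 0.0513
finger_force: 0.4
```

Call:
play_rows(plan=[[[0.12, 0, 0], [0, 0, 0], -0.2], [[0.12, 0, 0], [0, 0, 0], -0.2], [[0.12, 0, 0], [0, 0, 0], -0.2], [[0.12, 0, 0], [0, 0, 0], -0.2], [[0.12, 0, 0], [0, 0, 0], -0.2], [[0.12, 0, 0], [0, 0, 0], -0.2], [[0.12, 0, 0], [0, 0, 0], -0.2], [[0.12, 0, 0], [0, 0, 0], -0.2], [[0.12, 0, 0], [0, 0, 0], -0.2], [[0.12, 0, 0], [0, 0, 0], -0.2]])

```text
clock: 22.08
position: [0.5529, -0.0182, 0.0166]
tool_rot: [3.142, -0.0, 1.295]
force: [0.6, -1.5, -0.3]
grip_width: 0.0511
finger_force: 0.4
```

```bash
echo ".575 .05">g.txt; python3 -c "
from h import *
for c in ('scene','wrist'):
    try: f,W=report(c)
    except Exception as e: print(c,e)
save(f,'w7.png')
"
```

```text
lens 0.5901 0.0551 size 76 145 long-axis deg 120.6 z 0.0113 408
scene lens in box [-0.045  -0.0149] yaw deg 46.4 tcp in box [-0.1253  0.001 ] 0.0165 F [-0.  -0.3 -0.6]
lens 0.5681 0.0284 size 119 91 long-axis deg 74.3 z 0.0138 43715
wrist lens in box [-0.0767 -0.0011] yaw deg 0.1 tcp in box [-0.1254  0.001 ] 0.0166 F [-0.5 -0.3  0.8]
```

Call:
play_rows(plan=[[[0.12, 0, 0], [0, 0, 0], -0.2], [[0.12, 0, 0], [0, 0, 0], -0.2], [[0.12, 0, 0], [0, 0, 0], -0.2], [[0.12, 0, 0], [0, 0, 0], -0.2], [[0.12, 0, 0], [0, 0, 0], -0.2], [[0.12, 0, 0], [0, 0, 0], -0.2], [[0.12, 0, 0], [0, 0, 0], -0.2], [[0.12, 0, 0], [0, 0, 0], -0.2]])

```text
clock: 23.18
position: [0.5594, 0.0049, 0.0166]
tool_rot: [-3.142, -0.0, 1.295]
force: [-0.2, -1.6, -0.1]
grip_width: 0.0515
finger_force: 0.4
```

Call:
play_rows(plan=[[[0.12, 0, 0], [0, 0, 0], -0.2], [[0.12, 0, 0], [0, 0, 0], -0.2], [[0.12, 0, 0], [0, 0, 0], -0.2], [[0.12, 0, 0], [0, 0, 0], -0.2], [[0.12, 0, 0], [0, 0, 0], -0.2], [[0.08, 0, 0], [0, 0, 0], -0.2], [[0.08, 0, 0], [0, 0, 0], -0.2], [[0.08, 0, 0], [0, 0, 0], -0.2]])

```text
clock: 24.18
position: [0.5651, 0.0249, 0.0166]
tool_rot: [3.142, 0.0, 1.295]
force: [-1.0, -1.4, 0.1]
grip_width: 0.0512
finger_force: 0.5
```

Call:
play_rows(plan=[[[0.04, 0, 0], [0, 0, 0], -0.2], [[0.04, 0, 0], [0, 0, 0], -0.2], [[0.04, 0, 0], [0, 0, 0], -0.2]])

```text
clock: 24.55
position: [0.5659, 0.0277, 0.0166]
tool_rot: [-3.142, 0.0, 1.295]
force: [-0.5, -0.4, -0.6]
grip_width: 0.0509
finger_force: 0.5
```

```bash
echo ".588 .09">g.txt; python3 -c "
from h import *
f,W=report('wrist')
fitbox(f,W,BOX)
save(f,'w8.png')
"
```

```text
lens 0.5808 0.074 size 119 90 long-axis deg 74.2 z 0.0138 44646
wrist lens in box [-0.0294 -0.0009] yaw deg 0.0 tcp in box [-0.0777  0.001 ] 0.0165 F [0.2 0.1 0.2]
box [0.5877 0.1042 1.3088] 13738 rms 0.0002 x [-0.0586  0.0245] y+ [0.0501 0.0526 0.0576] y- [-0.0576 -0.0534 -0.0503]
```

View pics/w8.png

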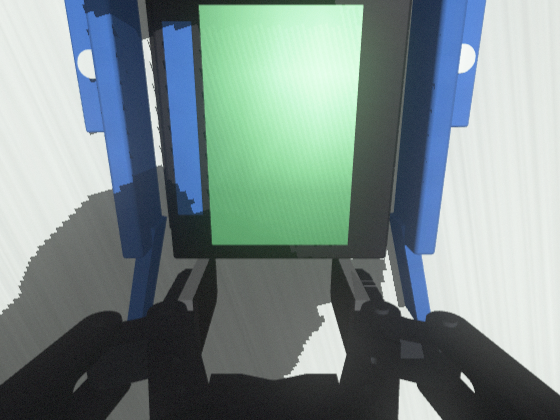

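The lens is inside the walls, centred, with its rear edge at row 257. Now 1 mm steps with force checks.

Call:
play_rows(plan=[[[0.04, 0, 0], [0, 0, 0], -0.2], [[0.04, 0, 0], [0, 0, 0], -0.2], [[0.04, 0, 0], [0, 0, 0], -0.2], [[0.04, 0, 0], [0, 0, 0], -0.2], [[0.04, 0, 0], [0, 0, 0], -0.2], [[0.04, 0, 0], [0, 0, 0], -0.2], [[0.04, 0, 0], [0, 0, 0], -0.2], [[0.04, 0, 0], [0, 0, 0], -0.2]])

```text
clock: 25.6
position: [0.5681, 0.0356, 0.0166]
tool_rot: [-3.142, -0.0, 1.295]
force: [-1.0, -0.3, 0.8]
grip_width: 0.0516
finger_force: 0.5
```

Call:
play_rows(plan=[[[0.04, 0, 0], [0, 0, 0], -0.2], [[0.02, 0, 0], [0, 0, 0], -0.2], [[0.02, 0, 0], [0, 0, 0], -0.2]])

```text
clock: 25.98
position: [0.5686, 0.0374, 0.0165]
tool_rot: [-3.142, 0.0, 1.295]
force: [-0.5, 0.5, 0.1]
grip_width: 0.0513
finger_force: 0.5
```

```bash
python3 -c "
from h import *
f,W=report('wrist')
# rear lens edge vs mouth end of walls
q=loc(W.reshape(-1,3),BOX).reshape(420,560,2)
H=hsv(f)
m=(W[...,2]>.009)&(W[...,2]<.018)&(abs(q[...,1])<.02)&(H[...,1]<400)
print('lens rear x',np.percentile(q[m][:,0],[.2,1,3]).round(4))
b=(abs(H[...,0]-110)<15)&(H[...,1]>120)&(W[...,2]>.022)&(abs(q[...,1])>.048)
print('wall end x',np.percentile(q[b][:,0],[.2,1,3]).round(4), 'z',np.median(W[...,2][b]).round(4))
"
```

```text
lens 0.5832 0.0835 size 119 91 long-axis deg 74.2 z 0.0138 44830
wrist lens in box [-0.0196 -0.0006] yaw deg -0.0 tcp in box [-0.0679  0.0009] 0.0165 F [ 0.3 -1.   0.1]
lens rear x [-0.056  -0.0548 -0.0522]
wall end x [-0.0587 -0.057  -0.0542] z 0.0282
```

Call:
play_rows(plan=[[[0.02, 0, 0], [0, 0, 0], -0.2], [[0.02, 0, 0], [0, 0, 0], -0.2], [[0.02, 0, 0], [0, 0, 0], -0.2]])

```text
clock: 26.4
position: [0.569, 0.0389, 0.0166]
tool_rot: [3.142, -0.0, 1.295]
force: [0.3, -1.4, -0.2]
grip_width: 0.0512
finger_force: 0.5
```

Call:
play_rows(plan=[[[0.02, 0, 0], [0, 0, 0], -0.2], [[0.02, 0, 0], [0, 0, 0], -0.2]])

```text
clock: 26.65
position: [0.5693, 0.0399, 0.0166]
tool_rot: [-3.142, -0.0, 1.295]
force: [0.6, -1.9, 0.6]
grip_width: 0.0514
finger_force: 0.5
```

Call:
play_rows(plan=[[[0.02, 0, 0], [0, 0, 0], -0.2], [[0.01, 0, 0], [0, 0, 0], -0.2], [[0, 0, 0], [0, 0, 0], -0.2]])

```text
clock: 27.02
position: [0.5695, 0.0406, 0.0165]
tool_rot: [-3.142, -0.0, 1.295]
force: [-0.3, -0.5, 0.2]
grip_width: 0.0517
finger_force: 0.3
```

Call:
play_rows(plan=[[[0.01, 0, 0], [0, 0, 0], -0.2], [[0.01, 0, 0], [0, 0, 0], -0.2]])

```text
clock: 27.28
position: [0.5696, 0.041, 0.0165]
tool_rot: [-3.142, 0.0, 1.295]
force: [-0.1, -1.6, 0.2]
grip_width: 0.0515
finger_force: 0.5
```

Call:
play_rows(plan=[[[0.01, 0, 0], [0, 0, 0], -0.2], [[0.01, 0, 0], [0, 0, 0], -0.2]])

```text
clock: 27.52
position: [0.5697, 0.0415, 0.0166]
tool_rot: [-3.142, 0.0, 1.295]
force: [0.2, -1.1, 1.1]
grip_width: 0.0511
finger_force: 0.5
```

Call:
play_rows(plan=[[[0.01, 0, 0], [0, 0, 0], -0.2], [[0.01, 0, 0], [0, 0, 0], -0.2]])

```text
clock: 27.78
position: [0.5699, 0.042, 0.0166]
tool_rot: [-3.142, -0.0, 1.295]
force: [-1.3, -0.5, -0.3]
grip_width: 0.0511
finger_force: 0.5
```

Call:
play_rows(plan=[[[0.01, 0, 0], [0, 0, 0], -0.2], [[0.01, 0, 0], [0, 0, 0], -0.2]])

```text
clock: 28.02
position: [0.57, 0.0424, 0.0165]
tool_rot: [-3.142, 0.0, 1.295]
force: [0.2, -1.6, -0.3]
grip_width: 0.0513
finger_force: 0.7
```

```bash
python3 -c "
from h import *
F=[]
for i in range(6):
    grab_frame('top'); F.append(bot.observe()['force'])
e=np.array([np.cos(1.295),np.sin(1.295),0]); print((np.array(F)@e).round(2)); s=bot.observe(); print(loc(s['position'][None],BOX),s['finger_force'])
"
```

```text
[-1.4  -1.78 -1.9  -2.12 -0.85 -0.74]
[[-0.0626795   0.00096555]] 0.46093061375813704
```

Call:
play_rows(plan=[[[0.01, 0, 0], [0, 0, 0], -0.2], [[0.01, 0, 0], [0, 0, 0], -0.2]])

```text
clock: 28.58
position: [0.57, 0.0426, 0.0165]
tool_rot: [-3.141, 0.001, 1.295]
force: [-1.0, -3.6, 1.2]
grip_width: 0.0512
finger_force: 2.1
```

```bash
python3 -c "
from h import *
F=[]
for i in range(5):
    f=grab_frame('wrist'); F.append(bot.observe()['force'])
e=np.array([np.cos(1.295),np.sin(1.295),0]); print((np.array(F)@e).round(2)); s=bot.observe(); print(loc(s['position'][None],BOX),s['finger_force'])
W=world(f);q=loc(W.reshape(-1,3),BOX).reshape(420,560,2);H=hsv(f)
m=(W[...,2]>.009)&(W[...,2]<.018)&(abs(q[...,1])<.02)
print('lens rear x',np.percentile(q[m][:,0],[.2,1,3]).round(4))
b=(abs(H[...,0]-110)<15)&(H[...,1]>120)&(W[...,2]>.022)&(abs(q[...,1])>.048)
print('wall end x',np.percentile(q[b][:,0],[.2,1,3]).round(4))
"
```

```text
[-4.3  -4.14 -4.47 -5.42 -4.55]
[[-0.06253731  0.00091867]] 2.5658455363009125
lens rear x [-0.0506 -0.0495 -0.0468]
wall end x [-0.0585 -0.0567 -0.0533]
```

Contact with the back wall is confirmed at 4.5 N, so the lens is home. Next I back off, rise, close the fingers, and go over and behind the lid.

Call:
play_rows(plan=[[[-0.2, 0, 0], [0, 0, 0], -0.2], [[-0.8, 0, 0], [0, 0, 0], -0.2], [[-0.9, 0, 0], [0, 0, 0], -0.2], [[0, 0, -0.95], [0, 0, 0], -0.2], [[0, 0, -0.95], [0, 0, 0], -0.2], [[0, 0, -0.95], [0, 0, 0], -0.2], [[0, 0, -0.95], [0, 0, 0], 1], [[0, 0, -0.95], [0, 0, 0], 1], [[0, 0, -0.95], [0, 0, 0], 1], [[0, 0, -0.95], [0, 0, 0], 1], [[0, 0, -0.95], [0, 0, 0], 1], [[0, 0, -0.95], [0, 0, 0], 1], [[0, 0, -0.95], [0, 0, 0], 1], [[0, 0, -0.3], [0, 0, 0], 1], [[0, 0, 0], [0, 0, 0], 1]])

```text
clock: 30.7
position: [0.557, -0.0035, 0.2613]
tool_rot: [3.141, 0.0, 1.295]
force: [0.5, -0.3, -0.5]
grip_width: -0.0004
finger_force: 0.0
```

```bash
python3 -c "
from h import *
for c in ('wrist','top','scene'):
    f=grab_frame(c); W=world(f); q=loc(W.reshape(-1,3),BOX).reshape(420,560,2);H=hsv(f)
    m=(abs(H[...,0]-13)<8)&(H[...,1]>150)&(abs(q[...,1])<.07)&(q[...,0]>.0)&(q[...,0]<.12)&(W[...,2]>.03)
    P=q[m];z=W[...,2][m]; print(c,len(P),[(round(a,3),np.median(P[abs(z-a)<.008,0]).round(4)) for a in np.arange(.04,.2,.03) if (abs(z-a)<.008).sum()>4],'zmax',z.max() if len(z) else 0)
    g=(W[...,2]>.008)&(W[...,2]<.016)&(abs(H[...,0]-65)<20)&(H[...,1]>60)&(abs(q[...,1])<.06)&(abs(q[...,0])<.08)
    if g.sum()>30: print('  window',g.sum(),np.percentile(q[g],[2,50,98],axis=0).round(4).tolist())
s=bot.observe(); print(loc(s['position'][None],BOX),s['position'][2],s['grip_width'])
"
```

```text
wrist 0 [] zmax 0
  window 2241 [[-0.0433, -0.0069], [0.0062, 0.0151], [0.0433, 0.0269]]
top 247 [(np.float64(0.16), np.float64(0.044))] zmax 0.16418488876621162
  window 56 [[-0.0432, -0.0258], [0.0285, 0.0006], [0.0422, 0.0285]]
scene 791 [(np.float64(0.04), np.float64(0.066)), (np.float64(0.07), np.float64(0.0628)), (np.float64(0.1), np.float64(0.0596)), (np.float64(0.13), np.float64(0.0569)), (np.float64(0.16), np.float64(0.0447))] zmax 0.16572741540094704
  window 322 [[-0.0447, -0.0293], [-0.0013, -0.0016], [0.0449, 0.0283]]
[[-0.11006237  0.00128352]] 0.2605958276521292 -0.00014151726954815452
```

Call:
play_rows(plan=[[[0.7, 0, 0], [0, 0, 0], 1], [[1, 0, 0], [0, 0, 0], 1], [[1, 0, 0], [0, 0, 0], 1], [[1, 0, 0], [0, 0, 0], 1], [[1, 0, 0], [0, 0, 0], 1], [[1, 0, 0], [0, 0, 0], 1], [[1, 0, 0], [0, 0, 0], 1], [[1, 0, 0], [0, 0, 0], 1], [[1, 0, 0], [0, 0, 0], 1], [[0.3, 0, 0], [0, 0, 0], 1], [[0, 0, 0.8], [0, 0, 0], 1], [[0, 0, 0.9], [0, 0, 0], 1], [[0, 0, 0.9], [0, 0, 0], 1], [[0, 0, 0.6], [0, 0, 0], 1], [[0, 0, 0], [0, 0, 0], 1]])

```text
clock: 32.72
position: [0.618, 0.2135, 0.1807]
tool_rot: [-3.14, 0.001, 1.295]
force: [0.5, 0.3, -0.5]
grip_width: 0.0003
finger_force: 0.0
```

```bash
python3 -c "
from h import *
s=bot.observe(); b=loc(s['position'][None],BOX)[0]; cur=np.array([b[0],s['position'][2]]); print(cur,b[1],s['force'])
r=.140
ths=np.r_[1.62,1.5,1.4,1.3,1.2,1.1,1.0,.9,.8,.7,.6,.5,.4,.32,.25,.19,.14,.1,.07,.04,.02,0,-.01]
for t in ths:
    n=np.array([.066-r*np.cos(t)+.006*np.sin(t)+.011, .028+r*np.sin(t)+.006*np.cos(t)+.014])
    d=(n-cur)/.025; cur=n; print(t,n.round(4),'tx',d[0].round(2),'tz',(-d[1]).round(2))
"
```

```text
[0.11501138 0.18066615] 0.0013671326937284047 [ 0.50944481  0.33184905 -0.52992041]
1.62 [0.0899 0.1815] tx -1.01 tz -0.03
1.5 [0.0731 0.1821] tx -0.67 tz -0.02
1.4 [0.0591 0.181 ] tx -0.56 tz 0.04
1.3 [0.0453 0.1785] tx -0.55 tz 0.1
1.2 [0.0319 0.1747] tx -0.54 tz 0.15
1.1 [0.0188 0.1695] tx -0.52 tz 0.21
1.0 [0.0064 0.163 ] tx -0.5 tz 0.26
0.9 [-0.0053  0.1554] tx -0.47 tz 0.31
0.8 [-0.0162  0.1466] tx -0.44 tz 0.35
0.7 [-0.0262  0.1368] tx -0.4 tz 0.39
0.6 [-0.0352  0.126 ] tx -0.36 tz 0.43
0.5 [-0.043   0.1144] tx -0.31 tz 0.46
0.4 [-0.0496  0.102 ] tx -0.27 tz 0.49
0.32 [-0.054   0.0917] tx -0.18 tz 0.41
0.25 [-0.0572  0.0825] tx -0.13 tz 0.37
0.19 [-0.0593  0.0743] tx -0.09 tz 0.32
0.14 [-0.0608  0.0675] tx -0.06 tz 0.27
0.1 [-0.0617  0.0619] tx -0.04 tz 0.22
0.07 [-0.0622  0.0578] tx -0.02 tz 0.17
0.04 [-0.0626  0.0536] tx -0.02 tz 0.17
0.02 [-0.0629  0.0508] tx -0.01 tz 0.11
0.0 [-0.063  0.048] tx -0.01 tz 0.11
-0.01 [-0.0631  0.0466] tx -0.0 tz 0.06
```

Call:
play_rows(plan=[[[-0.5, 0, 0], [0, 0, 0], 1], [[-0.5, 0, 0], [0, 0, 0], 1], [[-0.35, 0, 0], [0, 0, 0], 1], [[-0.35, 0, 0], [0, 0, 0], 1], [[-0.28, 0, 0.02], [0, 0, 0], 1], [[-0.28, 0, 0.02], [0, 0, 0], 1], [[-0.28, 0, 0.05], [0, 0, 0], 1], [[-0.28, 0, 0.05], [0, 0, 0], 1], [[-0.27, 0, 0.08], [0, 0, 0], 1], [[-0.27, 0, 0.08], [0, 0, 0], 1], [[-0.26, 0, 0.1], [0, 0, 0], 1], [[-0.26, 0, 0.11], [0, 0, 0], 1], [[-0.25, 0, 0.13], [0, 0, 0], 1], [[-0.25, 0, 0.13], [0, 0, 0], 1], [[0, 0, 0], [0, 0, 0], 1]])

```text
clock: 34.6
position: [0.5883, 0.1077, 0.1619]
tool_rot: [-3.141, 0.001, 1.295]
force: [0.3, 0.8, 0.2]
grip_width: -0.0003
finger_force: 0.0
```

```bash
cat > lid.py <<'E'
from h import *
s=bot.observe(); b=loc(s['position'][None],BOX)[0]; print('tcp',b.round(4),s['position'][2].round(4),'F',s['force'].round(1))
f=grab_frame('scene'); W=world(f); q=loc(W.reshape(-1,3),BOX).reshape(420,560,2);H=hsv(f)
m=(abs(H[...,0]-13)<8)&(H[...,1]>150)&(abs(q[...,1])<.065)&(q[...,0]>-.09)&(q[...,0]<.12)&(W[...,2]>.025)
x=q[m][:,0];z=W[...,2][m]; a=np.arctan2(z-.028,.066-x)
print('n',m.sum(),'angle pct',np.percentile(a[np.hypot(z-.028,.066-x)>.06],[5,25,50,75,95]).round(3),'zmax',np.percentile(z,98).round(4))
E
python3 lid.py
```

```text
tcp [0.0051 0.0012] 0.1619 F [0.3 0.8 0.2]
n 305 angle pct [0.859 0.904 0.964 0.999 1.017] zmax 0.141
```

Lid is following at about 1.0 rad. Continuing the arc.

Call:
play_rows(plan=[[[-0.23, 0, 0.15], [0, 0, 0], 1], [[-0.24, 0, 0.16], [0, 0, 0], 1], [[-0.22, 0, 0.17], [0, 0, 0], 1], [[-0.22, 0, 0.18], [0, 0, 0], 1], [[-0.2, 0, 0.19], [0, 0, 0], 1], [[-0.2, 0, 0.2], [0, 0, 0], 1], [[-0.18, 0, 0.21], [0, 0, 0], 1], [[-0.18, 0, 0.22], [0, 0, 0], 1], [[-0.16, 0, 0.23], [0, 0, 0], 1], [[-0.15, 0, 0.23], [0, 0, 0], 1], [[-0.14, 0, 0.24], [0, 0, 0], 1], [[-0.13, 0, 0.25], [0, 0, 0], 1], [[-0.09, 0, 0.2], [0, 0, 0], 1], [[-0.09, 0, 0.2], [0, 0, 0], 1], [[-0.07, 0, 0.19], [0, 0, 0], 1], [[-0.06, 0, 0.18], [0, 0, 0], 1], [[0, 0, 0], [0, 0, 0], 1]])

```text
clock: 36.78
position: [0.5709, 0.0466, 0.0819]
tool_rot: [-3.141, 0.0, 1.295]
force: [-0.7, 0.1, -0.2]
grip_width: -0.0002
finger_force: 0.0
```

```bash
python3 lid.py
```

```text
tcp [-0.0585  0.0012] 0.0819 F [-0.7  0.1 -0.2]
n 641 angle pct [0.117 0.275 0.296 0.315 0.359] zmax 0.0849
```

Call:
play_rows(plan=[[[-0.05, 0, 0.16], [0, 0, 0], 1], [[-0.04, 0, 0.16], [0, 0, 0], 1], [[-0.03, 0, 0.14], [0, 0, 0], 1], [[-0.03, 0, 0.13], [0, 0, 0], 1], [[-0.02, 0, 0.12], [0, 0, 0], 1], [[-0.02, 0, 0.1], [0, 0, 0], 1], [[0, 0, 0.1], [0, 0, 0], 1], [[0, 0, 0.1], [0, 0, 0], 1], [[0, 0, 0.08], [0, 0, 0], 1], [[0, 0, 0.08], [0, 0, 0], 1]])

```text
clock: 38.08
position: [0.5699, 0.0422, 0.0529]
tool_rot: [-3.142, 0.0, 1.295]
force: [-0.5, -0.8, 1.7]
grip_width: -0.0005
finger_force: 0.6
```

Call:
play_rows(plan=[[[0, 0, 0.04], [0, 0, 0], 1], [[0, 0, 0.04], [0, 0, 0], 1], [[0, 0, 0.02], [0, 0, 0], 1]])

```text
clock: 38.45
position: [0.5699, 0.0422, 0.0505]
tool_rot: [3.142, 0.0, 1.295]
force: [-0.2, -0.5, 0.5]
grip_width: -0.0
finger_force: 0.5
```

```bash
python3 lid.py
```

```text
tcp [-0.063  0.001] 0.0505 F [-0.2 -0.5  0.5]
n 705 angle pct [0.027 0.057 0.071 0.091 0.188] zmax 0.0852
```

Call:
play_rows(plan=[[[0, 0, 0.04], [0, 0, 0], 1], [[0, 0, 0.03], [0, 0, 0], 1], [[0, 0, 0], [0, 0, 0], 1]])

```text
clock: 38.88
position: [0.57, 0.0423, 0.0487]
tool_rot: [-3.142, -0.0, 1.295]
force: [-0.4, 0.3, 0.1]
grip_width: 0.0001
finger_force: 0.0
```

Call:
play_rows(plan=[[[0, 0, 0.02], [0, 0, 0], 1], [[0, 0, 0.01], [0, 0, 0], 1], [[0, 0, 0], [0, 0, 0], 1]])

```text
clock: 39.25
position: [0.57, 0.0423, 0.0481]
tool_rot: [3.142, -0.0, 1.295]
force: [-0.3, 0.0, 1.6]
grip_width: 0.0001
finger_force: 0.9
```

Call:
play_rows(plan=[[[0, 0, 0.01], [0, 0, 0], 1], [[0, 0, 0.01], [0, 0, 0], 1], [[0, 0, 0], [0, 0, 0], 1]])

```text
clock: 39.62
position: [0.57, 0.0422, 0.0479]
tool_rot: [3.141, -0.0, 1.295]
force: [-2.8, 0.0, 9.4]
grip_width: 0.0
finger_force: 4.9
```

Call:
play_rows(plan=[[[0, 0, 0.01], [0, 0, 0], 1], [[0, 0, 0.01], [0, 0, 0], 1], [[0, 0, 0], [0, 0, 0], 1]])

```text
clock: 40.0
position: [0.5701, 0.0422, 0.0478]
tool_rot: [3.141, 0.0, 1.295]
force: [-5.0, -1.1, 17.6]
grip_width: 0.0001
finger_force: 8.8
```

A firm stop at TCP z = 0.048 matches the lid's closed height of 34 mm plus the 14 mm tip. Now I retreat and check.

Call:
play_rows(plan=[[[0, 0, -0.1], [0, 0, 0], 1], [[0, 0, -0.5], [0, 0, 0], 1], [[0, 0, -0.9], [0, 0, 0], 1], [[0, 0, -0.9], [0, 0, 0], 1], [[-0.8, 0, -0.9], [0, 0, 0], 1], [[-0.9, 0, -0.9], [0, 0, 0], 1], [[-0.9, 0, -0.5], [0, 0, 0], 1], [[-0.9, 0, 0], [0, 0, 0], 1], [[0, 0, 0], [0, 0, 0], 1], [[0, 0, 0], [0, 0, 0], 1]])

```text
clock: 41.25
position: [0.5463, -0.0415, 0.1649]
tool_rot: [3.141, -0.0, 1.296]
force: [-0.1, 0.5, 0.1]
grip_width: -0.0
finger_force: 0.0
```

```bash
python3 lid.py; python3 -c "
from h import *
f=grab_frame('wrist'); W=world(f); q=loc(W.reshape(-1,3),BOX).reshape(420,560,2);H=hsv(f)
m=(abs(H[...,0]-13)<8)&(H[...,1]>150)&(abs(q[...,1])<.055)&(q[...,0]>-.065)&(q[...,0]<.05)
x=q[m][:,0];z=W[...,2][m]; print(m.sum(),np.polyfit(x,z,1).round(4),np.percentile(z,[2,50,98]).round(4))
save(f,'w9.png')"
```

```text
tcp [-0.1499  0.0009] 0.1649 F [-0.1  0.5  0.1]
n 878 angle pct [0.021 0.039 0.051 0.067 0.096] zmax 0.0363
5292 [0.0027 0.0355] [0.0339 0.0354 0.037 ]
```

View pics/w9.png

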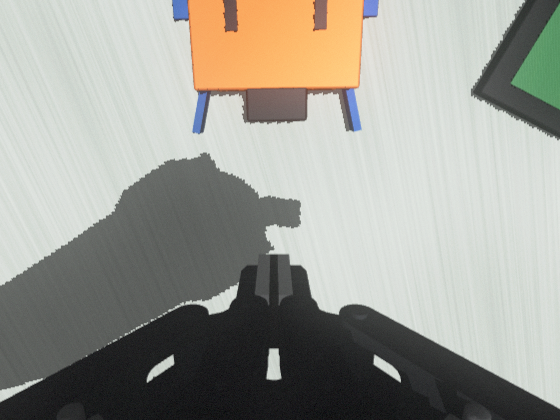

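The orange lid (190–365, 0–90) lies flat on the box: its measured slope is 0.003 and its top is at about 35 mm. The lens is enclosed. Handing in.

```bash
python3 -c "
from workcell import bot
print(bot.job_done())"
```

```text
the job is handed in; nothing more can be done
None
```

The right-hand lens was pushed home against the back of the blue box with about 4.5 N of measured contact force, the orange lid was lowered slowly to fully closed, and the job was handed in at about 41 s; the hand-in gave no verdict.

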